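# Change the tube racks on the bench shaker, lock its cam clamp and start it

## Task

Change over the bench shaker: turn its clamp knob anticlockwise all the way back to open, take out the finished grey tube rack that is in it and set it on the free worktop beside the shaker, and set all the grey tube racks that wait left and right of the shaker side by side in the clamp channel, upright and with their long sides pointing across it (front to back). Then turn the clamp knob clockwise until the sprung roller drops into the notch of the cam, and only when it is locked start the shaker: twist the start switch clockwise to its stop and let it spring back. Leave the large bottle and the timer where they are.

Things in the scene. Friction and masses are not known exactly. Their poses are not given: they have to be found in the camera images.
- shaker: Bench shaker, white housing 255 x 360 x 58 mm, fixed; origin mid underside, x to its back, y to its left. On it an aluminium platform (x -131..131, y -100..180 mm, top at z 72 mm) with the clamp knob in front and the clamp channel along y at the back; right of it (y -175..-105) the control deck, top at z 61 mm. Free worktop: left (world x 0.40 to 0.60) and right (0.40 to 0.54), |y| to 0.42.
- channel (a point): Platform floor, mid channel, on the racks' centre line when clamped; axes as the shaker. Rear fence (26 mm high) face at x +42 mm, bent ends at y +-134 mm (rack centres within +-110). Front: clamp bar (26 mm high), face at x -63 open (105 mm wide), -42 locked (84 wide). Set racks down at x about -10, their y axis along this x, 80 mm apart; in closing, the bar slides them to the fence.
- clamp_bar (a joint): Travel of the clamp bar towards the fence, m: 0 open, 0.020 to 0.021 locked. The eccentric under the clamp knob pushes it; return springs (2 to 5 N) draw it back.
- clamp_knob (a joint): Black wing knob, vertical axis, front of the platform, rad, growing clockwise from above: 0 fully open (stop), about 2.6 locked; starts at or near locked. A notched steel index disc (68 mm across, top 23 mm over the platform) turns with it. Torque 0.1 N m, up to 0.3 to lift the roller out of the notch; stays where left. The notch's far wall stops the knob just after the roller drops.
- clamp_grip (a point): On the axis of the clamp knob at the height to grip, 51 mm above the platform. The wing is 56 mm long, 13 mm thick, from 28 to 62 mm above the platform; its x axis runs along the wing to the end with the white line. Locked, that end points to the front (-x of the shaker), at the roller.
- clamp_pawl (a joint): Sprung roller pawl in front of the index disc, m: about 0.005 while the roller rides on the rim of the disc, below 0.001 when it has dropped into the notch; spring 4 to 6 N.
- start_knob (a joint): Start switch on the control deck: black bar knob with vertical axis, rad, growing clockwise seen from above: 0 at rest, 1.2 at its stop; a spring (0.06 to 0.19 N m) takes it back to 0 when it is let go.
- start_grip (a point): On the axis of the start switch at the height to grip, 31 mm above the deck; x axis along the bar to the end with the white line. The bar is 42 mm long, 12 mm thick, from 6 to 38 mm above the deck.
- old_rack: Finished tube rack: grey block 46 mm (x) by 82 mm (y), 34 mm high (rim 46 x 82 at the top 3 mm, body 44 x 80), with six white capped tubes fixed in it, caps up to 40 mm; starts in the clamp channel, its y axis front to back. Origin mid underside. Grip across the 46 mm.
- rack_1: Waiting tube rack: grey block 46 mm (x) by 82 mm (y), 34 mm high (rim 46 x 82 at the top 3 mm, body 44 x 80), four white capped tubes fixed in it, caps up to 40 mm; about 0.1 kg; on the worktop left or right of the shaker; two or three are there. Origin mid underside. Grip across the 46 mm.
- rack_2: Waiting tube rack: grey block 46 mm (x) by 82 mm (y), 34 mm high (rim 46 x 82 at the top 3 mm, body 44 x 80), four white capped tubes fixed in it, caps up to 40 mm; about 0.1 kg; on the worktop left or right of the shaker; two or three are there. Origin mid underside. Grip across the 46 mm.
- rack_3: Waiting tube rack: grey block 46 mm (x) by 82 mm (y), 34 mm high (rim 46 x 82 at the top 3 mm, body 44 x 80), four white capped tubes fixed in it, caps up to 40 mm; about 0.1 kg; on the worktop left or right of the shaker; two or three are there. Origin mid underside. Grip across the 46 mm.
- rack_4: Waiting tube rack: grey block 46 mm (x) by 82 mm (y), 34 mm high (rim 46 x 82 at the top 3 mm, body 44 x 80), four white capped tubes fixed in it, caps up to 40 mm; about 0.1 kg; on the worktop left or right of the shaker; two or three are there. Origin mid underside. Grip across the 46 mm.
- big_bottle: Large white bottle with red cap, 62 mm across, 145 mm high; to be left where it is. Origin at the middle of its underside.
- lab_timer: Countdown timer on its stand, 53 x 66 x 63 mm; to be left where it is. Origin at the middle of its underside.

How it is judged:
On the way, in this order (a step that is already met when the one before it is completed fails the run):
1. the clamp knob is turned back to its open stop (below 0.25 rad) (value of joint clamp_knob below 0.25 rad), for 0.2 s.
2. the finished rack stands on the worktop and every waiting rack stands upright and crosswise (within 0.25 rad) in the clamp channel (height (world z) of old_rack between -0.01 and 0.01 m and angle between each of old_rack, rack_1, rack_2, rack_3, rack_4's own z axis and vertical below 0.12 rad and linear speed of old_rack below 0.03 m/s and x of rack_1 in the frame of channel between -0.032 and 0.008 m and y of rack_1 in the frame of channel between -0.122 and 0.122 m and z of rack_1 in the frame of channel between -0.004 and 0.008 m and angle between the y axis of each of rack_1, rack_2, rack_3, rack_4 and the x axis of channel, either way round below 0.25 rad and x of rack_2 in the frame of channel between -0.032 and 0.008 m and y of rack_2 in the frame of channel between -0.122 and 0.122 m and z of rack_2 in the frame of channel between -0.004 and 0.008 m and x of rack_3 in the frame of channel between -0.032 and 0.008 m and y of rack_3 in the frame of channel between -0.122 and 0.122 m and z of rack_3 in the frame of channel between -0.004 and 0.008 m and x of rack_4 in the frame of channel between -0.032 and 0.008 m and y of rack_4 in the frame of channel between -0.122 and 0.122 m and z of rack_4 in the frame of channel between -0.004 and 0.008 m), for 0.3 s.
3. with the racks in it, the clamp is locked: the roller has dropped into the notch (value of joint clamp_pawl below 0.002 m and value of joint clamp_knob above 2.5 rad and x of rack_1 in the frame of channel between -0.032 and 0.008 m and y of rack_1 in the frame of channel between -0.122 and 0.122 m and z of rack_1 in the frame of channel between -0.004 and 0.008 m and angle between each of rack_1, rack_2, rack_3, rack_4's own z axis and vertical below 0.12 rad and angle between the y axis of each of rack_1, rack_2, rack_3, rack_4 and the x axis of channel, either way round below 0.25 rad and x of rack_2 in the frame of channel between -0.032 and 0.008 m and y of rack_2 in the frame of channel between -0.122 and 0.122 m and z of rack_2 in the frame of channel between -0.004 and 0.008 m and x of rack_3 in the frame of channel between -0.032 and 0.008 m and y of rack_3 in the frame of channel between -0.122 and 0.122 m and z of rack_3 in the frame of channel between -0.004 and 0.008 m and x of rack_4 in the frame of channel between -0.032 and 0.008 m and y of rack_4 in the frame of channel between -0.122 and 0.122 m and z of rack_4 in the frame of channel between -0.004 and 0.008 m), for 0.3 s.
4. with the clamp locked, the start switch is twisted to its stop (beyond 1.1 rad) (value of joint clamp_pawl below 0.002 m and value of joint clamp_knob above 2.5 rad and value of joint start_knob above 1.1 rad), for 0.05 s.
At the end, for the whole second after the job is handed in: Finished rack upright (0.12 rad) at rest on the worktop; every waiting rack upright on the channel floor, crosswise (0.15 rad), within 10 mm of the clamped line; bar forward over 19 mm, knob beyond 2.5 rad, roller dropped in the notch (pawl under 2 mm); start switch sprung back (under 0.1 rad) (height (world z) of old_rack between -0.01 and 0.01 m and angle between each of old_rack, rack_1, rack_2, rack_3, rack_4's own z axis and vertical below 0.12 rad and linear speed of each of old_rack, rack_1, rack_2, rack_3, rack_4 below 0.03 m/s and x of rack_1 in the frame of channel between -0.01 and 0.008 m and y of rack_1 in the frame of channel between -0.122 and 0.122 m and z of rack_1 in the frame of channel between -0.004 and 0.008 m and angle between the y axis of each of rack_1, rack_2, rack_3, rack_4 and the x axis of channel, either way round below 0.15 rad and x of rack_2 in the frame of channel between -0.01 and 0.008 m and y of rack_2 in the frame of channel between -0.122 and 0.122 m and z of rack_2 in the frame of channel between -0.004 and 0.008 m and x of rack_3 in the frame of channel between -0.01 and 0.008 m and y of rack_3 in the frame of channel between -0.122 and 0.122 m and z of rack_3 in the frame of channel between -0.004 and 0.008 m and x of rack_4 in the frame of channel between -0.01 and 0.008 m and y of rack_4 in the frame of channel between -0.122 and 0.122 m and z of rack_4 in the frame of channel between -0.004 and 0.008 m and value of joint clamp_pawl below 0.002 m and value of joint clamp_knob above 2.5 rad and value of joint clamp_bar above 0.019 m and value of joint start_knob below 0.1 rad); the robot touches nothing.
It fails at once if the start switch is twisted (beyond 0.6 rad) while the roller is not in the notch (value of joint start_knob above 0.6 rad and not (value of joint clamp_pawl below 0.002 m and value of joint clamp_knob above 2.5 rad)).
It fails at once if the large bottle or the timer is moved by more than 50 mm (distance of any of big_bottle, lab_timer from where it was at the start of the episode above 0.05 m).
Of rack_1, rack_2, rack_3, rack_4 only 2 to 3 are there at a start; the rules pass over those that are not, and their reading is None.
At some moment in a run one of rack_1, rack_2, rack_3, rack_4 may be knocked a few centimetres aside while the robot is not near it.
It also fails if it takes over 210 s, if anything falls off the work surface, if the arm or the gripper's body presses on something with over 40 N, if the wrist force passes 120 N, or if a joint passes its speed limit or range.

## Robot

A 6-joint arm with a two-finger parallel gripper is mounted at the origin on a cart in front of the work surface, level with it; the furniture and walls round the work are solid. World frame = base frame: x ahead of the robot, y to its left, z up, the work surface at z = 0. Lengths are in m, angles in rad, forces in N, time in s.
With the tool pointing down it reaches from about 0.25 to 0.8 m from the base axis. Payload 3.9 kg.
Tool frame: the origin (TCP) lies midway between the tips of the shut fingers; the grasp point (between the pads) lies behind it (r.pinch_z is the z of the grasp point in the tool frame, in m); z points along the fingers, y is the line along which they close (so a half turn about z gives the same grasp; the last joint's range is limited). The gripper opens to 85 mm and grips with 20 to 120 N. Pads are 22 mm wide; open, the fingers measure 114 mm over their backs; the gripper's body (76 mm by 85 mm) begins 54 mm behind the grasp point. The pads swing forward as they close: fully open they stand 13 mm farther back than shut.
Start: joints at [1.135, 0.26, -0.138, 1.173, 0, 1.571], TCP at [0.222, 0.476, 0.231] pointing down, gripper open.
Joint ranges: [-2.78, 2.78], [-0.83, 1.72], [-1.28, 1.37], [-1.9, 2.12], [-1.57, 1.48], [-3.14, 3.14]. Speed limits (rad/s): [2.57, 2.57, 3.14, 3.14, 3.14, 3.14].

## Interface

Orientations are given as a rotation vector (axis times angle).
In Python, from rig import r gives the robot as it stands. The module is installed in compiled form; this text tells all that it offers.
- The arm moves only by the tool send_rows, never from a script. Its argument "moves" is a list of rows, each a list of 7 numbers: the shift along the tool's x, y, z in cm, then the turn, a rotation vector about the tool's x, y, z in rad, then the closure, from -1 (fully open) to 1 (shut). A call has 1 to 20 rows; each row is the pose to reach, as a shift and turn from the pose commanded when the call began, along the tool's axes at that moment; what a row does not reach only later rows make up. A row lasts 1/12 s, in which the tool goes at most 41.7 mm and 7.16 degrees, less where a joint would pass 70% of its speed; a pose out of reach is approached as far as the arm can. A call with a gripper value outside its range is refused whole. The fingers move at their own pace and stop on an object; "grip_force" is the grip in N (left out, the last holds). Time passes only in rows, so rows that repeat a pose let the fingers close. It gives the time, the measured TCP pose, the force, the opening and the grip force at its end, in the units of the state.
- r.read_state(): the state, without advancing time (a new reading comes with each control period).
- r.get_image(name): name is "side" or "top"; returns (picture, depth): 420x560x3 uint8, red, green, blue; 420x560 float32, m along the optical axis (not along the pixel's ray), 0 where there is no reading.
- r.calibration(name): a dict with "K" (3x3 intrinsics, pixels), "D" ([k1, k2, p1, p2, k3] as OpenCV has them; the pictures are not rectified), "rvec" (rotation vector, rad) and "tvec" (3), from world to camera coordinates, as OpenCV has them. Camera axes: x right, y down, z forward; pixel columns grow to the right and rows downward; lengths in m; the calibration is good to about 2 mm. A picture is of the moment at which its call begins. calibration takes no time and is no camera call.
- r.sign_off(): hands the job in; it is judged then, once.
Trained networks look in the newest picture that a camera, given by its name, has taken for a name from the list of things; names that differ only in an ending like _2 or _b are one class to them, and where a whole thing is asked for, a point or a joint stands for the part that bears it (a point fixed in the world has none). Each returns a list of dicts, best first, with "confidence" (0 to 1); they miss things now and then, are a little off and sometimes report something else, mostly with a low value. They report only what shows in the picture. A call takes as long as a camera call.
- r.recognise(camera, query): "rect" ([left, top, right, bottom] in pixels, round what is visible of it).
The state is a dict: "time_s": time; "joints": joint angles; "qvel": joint speeds; "joint_torque": joint torques, N m; "position": TCP position; "ee_rot": TCP orientation; "contact_force": force on the tool from outside, world axes, zero at the start; "wrist_torque": the same for the moment, N m; "width": finger opening in m; "grasp_force": force on a finger pad.
Only numpy, scipy, OpenCV 4.12 (cv2) and the standard library are available. Lean on these libraries where they do the work, as an engineer would, in place of code of your own. Each camera call takes 0.05 s, during which the arm holds its last target. There are 200 camera calls.

## Working session

There is one attempt and no reset: what is moved stays moved. The work goes in short steps, Python scripts to look and compute and a tool call to move; the robot and the scene stay as the last step left them, time stands still between calls to the robot, and variables do not carry over. Pictures are saved under pics/ and viewed, at most 14 in all, crops included, and the job is handed in when it is done.

Besides the shell and the picture viewer there is one more tool, called after "Emit:" as name(argument=value, ...) on one line, values as JSON. send_rows: Moves the arm, as the interface text tells. Its arguments: {"type":"object","properties":{"moves":{"type":"array"},"grip_force":{"type":"number"}},"required":["moves"]}

```bash
mkdir -p pics; cat > h.py <<'E'
import numpy as np, cv2
from rig import r
def cam(n):
    c=r.calibration(n); K=np.array(c["K"]);D=np.array(c["D"],float);R=cv2.Rodrigues(np.array(c["rvec"],float))[0];t=np.array(c["tvec"],float).ravel()
    return K,D,R,t
def cloud(n,dep):
    K,D,R,t=cam(n);h,w=dep.shape
    uv=np.stack(np.meshgrid(np.arange(w),np.arange(h)),-1).reshape(-1,1,2).astype(np.float64)
    p=cv2.undistortPoints(uv,K,D).reshape(-1,2)
    z=dep.reshape(-1,1)
    P=np.hstack([p*z,z]); W=(P-t)@R
    W[z[:,0]<=0]=np.nan
    return W.reshape(h,w,3)
def save(n,im): cv2.imwrite("pics/"+n,im[...,::-1])
E
python3 - <<'E'
from h import *
s=r.read_state(); print({k:np.round(v,3) for k,v in s.items()}, r.pinch_z)
for n in("top","side"):
    im,d=r.get_image(n); save(n+"0.png",im); np.save(n+"0.npy",cloud(n,d)); 
    K,D,R,t=cam(n); print(n,-R.T@t, R[2])
    for q in("rack_1","old_rack","clamp_grip","start_grip","big_bottle","lab_timer","shaker"):
        print(q,[(np.round(a["rect"]).astype(int).tolist(),round(a["confidence"],2)) for a in r.recognise(n,q)][:6])
E
```

```text
{'time_s': np.float64(0.0), 'joints': array([ 1.135,  0.261, -0.139,  1.173,  0.   ,  1.571]), 'qvel': array([-0.   , -0.001, -0.002,  0.   , -0.   ,  0.001]), 'joint_torque': array([-1.0000e-03, -4.0567e+01,  2.5392e+01,  1.9000e-02,  0.0000e+00,
       -0.0000e+00]), 'position': array([0.221, 0.475, 0.23 ]), 'ee_rot': array([-6.790e-01, -3.067e+00,  3.000e-03]), 'contact_force': array([-0.446,  0.868,  0.397]), 'wrist_torque': array([ 0.04 , -0.037, -0.002]), 'grasp_force': np.float64(0.0), 'width': np.float64(0.086)} -0.0187
top [ 0.36861301 -0.05105195  1.40502809] [ 0.13878579 -0.01444712 -0.99021704]
rack_1 [([149, 210, 177, 235], 0.8), ([163, 243, 186, 267], 0.71), ([355, 245, 381, 259], 0.54)]
old_rack [([261, 180, 274, 210], 0.54)]
clamp_grip [([247, 226, 266, 244], 0.86)]
start_grip [([357, 246, 382, 259], 0.21)]
big_bottle [([157, 180, 184, 197], 0.97), ([262, 184, 274, 209], 0.74)]
lab_timer [([401, 236, 415, 254], 0.51)]
shaker [([209, 180, 324, 264], 0.76)]
side [ 0.05490087 -1.31778142  0.7541395 ] [ 0.32287278  0.84603402 -0.42424003]
rack_1 [([270, 287, 295, 316], 0.94), ([233, 185, 260, 198], 0.63)]
old_rack [([286, 201, 316, 220], 0.64), ([267, 162, 285, 196], 0.17)]
clamp_grip [([248, 198, 268, 214], 0.58)]
start_grip [([247, 199, 267, 216], 0.74), ([267, 233, 283, 249], 0.73), ([235, 212, 244, 214], 0.35)]
big_bottle [([266, 159, 283, 197], 0.59), ([289, 201, 314, 220], 0.41), ([222, 188, 338, 270], 0.28)]
lab_timer [([295, 309, 324, 345], 0.73), ([219, 188, 335, 270], 0.7), ([236, 184, 257, 197], 0.49)]
shaker [([220, 185, 336, 271], 0.73), ([268, 285, 296, 314], 0.42)]
```

View pics/top0.png

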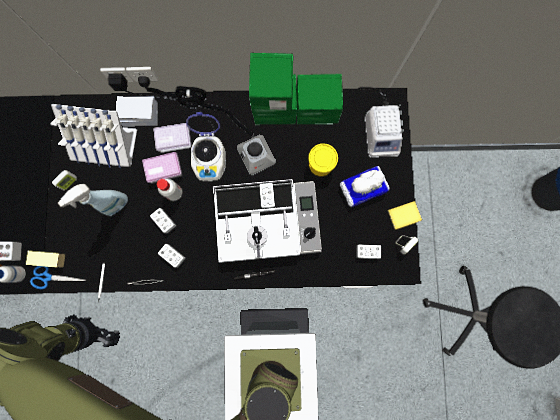

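View pics/side0.png

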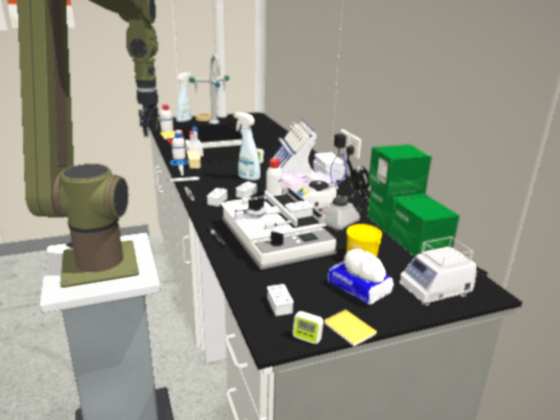

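The top picture shows waiting racks at (162,220), (172,255) and (368,252), the old rack in the channel at (267,195), the wing knob at (257,236) and the switch near (308,233). The bottle is at (167,188) and the timer at (408,244).

```bash
python3 - <<'E'
from h import *
W=np.load("top0.npy")
im=cv2.imread("pics/top0.png")
def fit(name,rect,zl,zh,m=4):
    l,t,ri,b=rect; P=W[t-m:b+m,l-m:ri+m].reshape(-1,3); P=P[(P[:,2]>zl)&(P[:,2]<zh)]
    R=cv2.minAreaRect((P[:,:2]*1000).astype(np.float32)); print(name,len(P),np.round(R[0],1),np.round(R[1],1),round(R[2],1),"zmed",np.round(np.nanmedian(P[:,2]),4))
fit("rA",[149,210,177,235],.02,.06)
fit("rB",[163,243,186,267],.02,.06)
fit("rC",[355,245,381,259],.02,.06)
fit("old",[261,180,274,210],.095,.13)
fit("shaker",[209,180,324,264],.05,.2)
fit("plat",[209,180,324,264],.066,.2)
fit("bars",[209,180,324,264],.09,.11)
fit("knob",[245,224,270,246],.112,.16)
fit("disc",[245,224,270,246],.088,.16)
fit("start",[300,222,318,244],.08,.12)
fit("bottle",[157,180,184,197],.05,.2)
fit("timer",[397,232,420,256],.02,.1)
c=im[172:272,200:330]; cv2.imwrite("pics/c0.png",cv2.resize(c,None,fx=6,fy=6,interpolation=cv2.INTER_CUBIC))
print(np.round(W[172:272:1,:][30:90:4,257,:],3).tolist())
E
```

```text
rA 285 [560.2 372.7] [82.4 45.9] 39.2 zmed 0.0353
rB 287 [435.3 341. ] [82.8 46.1] 50.9 zmed 0.0349
rC 273 [ 431.7 -358.9] [79.8 46. ] 86.0 zmed 0.0359
old 397 [628.3  -5.7] [ 68.8 104.9] 89.2 zmed 0.1069
shaker 7670 [548.6  -2.9] [260.3 358. ] 3.9 zmed 0.0733
plat 6374 [ 5.484e+02 -3.000e-01] [260.3 352.9] 3.9 zmed 0.0743
bars 1091 [566.6   5.4] [278.5 302.7] 14.6 zmed 0.0985
knob 75 [491.6  31.4] [54.6 12.7] 5.2 zmed 0.1341
disc 342 [493.2  30.6] [67.  87.6] 63.6 zmed 0.098
start 48 [ 486.4 -129.1] [15.9 87.3] 39.1 zmed 0.1
bottle 345 [684.  350.2] [104.4  60.9] 30.8 zmed 0.1087
timer 153 [ 455.9 -495.9] [36.6 68.3] 43.5 zmed 0.0605
[[0.609, 0.031, 0.072], [0.595, 0.031, 0.076], [0.577, 0.029, 0.101], [0.565, 0.03, 0.087], [0.551, 0.031, 0.085], [0.538, 0.031, 0.086], [0.518, 0.028, 0.133], [0.505, 0.028, 0.138], [0.492, 0.028, 0.136], [0.479, 0.029, 0.132], [0.466, 0.029, 0.133], [0.455, 0.031, 0.099], [0.441, 0.031, 0.107], [0.428, 0.032, 0.1], [0.416, 0.033, 0.074]]
```

View pics/c0.png

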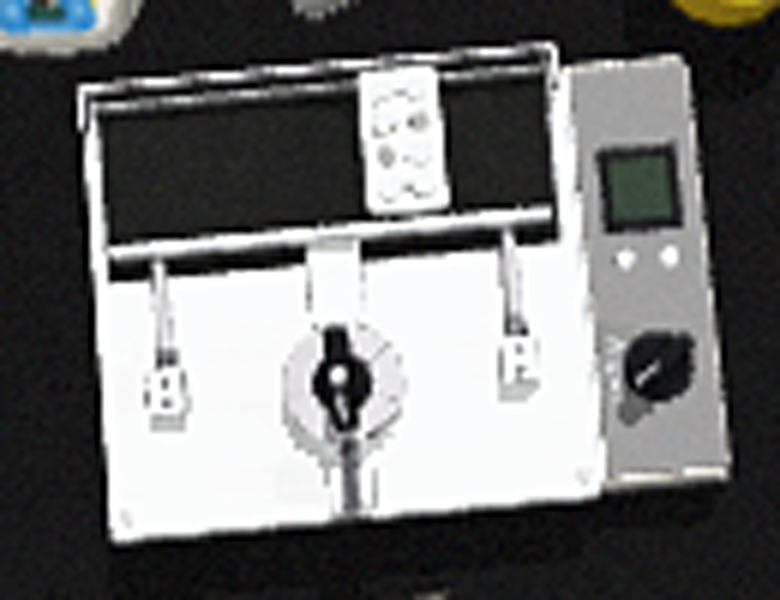

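```bash
cat >> h.py <<'E'
from scipy.spatial.transform import Rotation as Ro
YAW=np.radians(3.9); SC=np.array([.5486,-.003])
def sh(x,y): # shaker xy -> world
    c,s=np.cos(YAW),np.sin(YAW); return SC+np.array([c*x-s*y,s*x+c*y])
def to(x,y,z,yawdeg):
    """shift (cm) and turn in tool axes to get TCP to x,y,z pointing down with tool y at yaw"""
    s=r.read_state(); R=Ro.from_rotvec(s["ee_rot"]); a=np.radians(yawdeg)
    ty=np.array([np.cos(a),np.sin(a),0]); tz=np.array([0,0,-1.]); tx=np.cross(ty,tz)
    T=Ro.from_matrix(np.stack([tx,ty,tz],1))
    print("->",np.round(R.inv().apply(np.array([x,y,z])-s["position"])*100,2),np.round((R.inv()*T).as_rotvec(),4))
def st():
    s=r.read_state(); y=Ro.from_rotvec(s["ee_rot"]).as_matrix()[:,1]
    print("t",round(s["time_s"],2),"j",np.round(s["joints"],2),"p",np.round(s["position"],4),"yaw",round(np.degrees(np.arctan2(y[1],y[0])),1),"F",np.round(s["contact_force"],1),"w",round(s["width"],4),"gf",round(s["grasp_force"],1))
E
python3 - <<'E'
from h import *
W=np.load("top0.npy")
to(.4916,.0314,.25,95)
P=W[215:255,295:325].reshape(-1,3);P=P[P[:,2]>.085]; print(len(P));print(np.round(P[:,:]*1000).astype(int).tolist())
P=W[175:215,250:285].reshape(-1,3);P=P[(P[:,2]>.1025)&(P[:,2]<.12)];
R=cv2.minAreaRect((P[:,:2]*1000).astype(np.float32));print(R)
P=P[:,:2]*1000; print(np.median(P,0),np.percentile(P,[3,97],axis=0))
print("knob pred",sh(-.0545,.04),"start",sh(-.06,-.14),"chan",sh(.045,.04))
P=W[:, :].reshape(-1,3);P=P[(P[:,2]>.13)&(np.abs(P[:,0]-.66)<.08)&(np.abs(P[:,1]-.35)<.06)];print("bottletop",len(P),P.mean(0))
E
```

```text
-> [-43.24 -28.9   -1.87] [ 0.      0.     -0.5231]
45
[[514, -159, 100], [514, -162, 97], [511, -155, 102], [511, -159, 100], [511, -162, 96], [511, -166, 99], [508, -152, 100], [507, -155, 102], [507, -158, 101], [507, -162, 103], [507, -165, 99], [504, -148, 99], [504, -152, 100], [504, -155, 99], [504, -158, 99], [504, -162, 101], [501, -142, 98], [501, -145, 101], [501, -148, 97], [501, -152, 99], [501, -155, 102], [501, -158, 99], [497, -138, 103], [497, -141, 103], [498, -145, 98], [498, -148, 98], [497, -151, 100], [497, -155, 99], [494, -134, 102], [494, -138, 101], [494, -141, 102], [493, -144, 107], [494, -148, 100], [495, -152, 92], [491, -131, 96], [491, -134, 102], [491, -138, 101], [491, -141, 96], [491, -144, 101], [488, -131, 102], [487, -134, 102], [488, -138, 97], [487, -141, 104], [484, -134, 104], [484, -137, 101]]
((626.5596313476562, -21.365543365478516), (94.50384521484375, 78.563232421875), 2.229591131210327)
[626.30646466  -5.45527451] [[588.53575077 -28.53055623]
 [667.27462084  17.35936385]]
knob pred [0.4915056  0.03320054] start [ 0.49826108 -0.14675672] chan [0.59077518 0.03996806]
bottletop 105 [0.66475949 0.3388454  0.14477649]
```

Emit:
send_rows(moves=[[-43.2, -28.9, -1.9, 0, 0, -0.523, -1], [-43.2, -28.9, -1.9, 0, 0, -0.523, -1], [-43.2, -28.9, -1.9, 0, 0, -0.523, -1], [-43.2, -28.9, -1.9, 0, 0, -0.523, -1], [-43.2, -28.9, -1.9, 0, 0, -0.523, -1], [-43.2, -28.9, -1.9, 0, 0, -0.523, -1], [-43.2, -28.9, -1.9, 0, 0, -0.523, -1], [-43.2, -28.9, -1.9, 0, 0, -0.523, -1], [-43.2, -28.9, -1.9, 0, 0, -0.523, -1], [-43.2, -28.9, -1.9, 0, 0, -0.523, -1], [-43.2, -28.9, -1.9, 0, 0, -0.523, -1], [-43.2, -28.9, -1.9, 0, 0, -0.523, -1], [-43.2, -28.9, -1.9, 0, 0, -0.523, -1], [-43.2, -28.9, -1.9, 0, 0, -0.523, -1], [-43.2, -28.9, -1.9, 0, 0, -0.523, -1], [-43.2, -28.9, -1.9, 0, 0, -0.523, -1], [-43.2, -28.9, -1.9, 0, 0, -0.523, -1], [-43.2, -28.9, -1.9, 0, 0, -0.523, -1]])

```text
time_s: 2.3
position: [0.4905, 0.0327, 0.2503]
ee_rot: [0.14, -3.138, -0.0]
contact_force: [-1.1, -0.3, 0.7]
width: 0.0853
grasp_force: 0.0
```

```bash
python3 - <<'E'
from h import *
st(); to(.4915,.0322,.106,94.5)
E
```

```text
t 2.3 j [ 0.07  0.2  -0.17  1.2   0.   -0.02] p [0.4905 0.0327 0.2503] yaw 95.1 F [-1.1 -0.3  0.7] w 0.0853 gf 0.0
-> [-0.1  -0.06 14.43] [ 0.0002 -0.0003  0.0107]
```

Emit:
send_rows(moves=[[-0.1, -0.05, 4, 0, 0, 0.01, -1], [-0.1, -0.05, 8, 0, 0, 0.01, -1], [-0.1, -0.05, 11, 0, 0, 0.01, -1], [-0.1, -0.05, 13, 0, 0, 0.01, -1], [-0.1, -0.05, 14.4, 0, 0, 0.01, -1], [-0.1, -0.05, 14.4, 0, 0, 0.01, -0.2], [-0.1, -0.05, 14.4, 0, 0, 0.01, 0.2], [-0.1, -0.05, 14.4, 0, 0, 0.01, 0.4], [-0.1, -0.05, 14.4, 0, 0, 0.01, 0.6], [-0.1, -0.05, 14.4, 0, 0, 0.01, 1], [-0.1, -0.05, 14.4, 0, 0, 0.01, 1], [-0.1, -0.05, 14.4, 0, 0, 0.01, 1], [-0.1, -0.05, 14.4, 0, 0, 0.01, 1]], grip_force=50)

```text
time_s: 3.38
position: [0.4931, 0.0331, 0.1077]
ee_rot: [-0.123, 3.137, 0.007]
contact_force: [-0.2, 5.7, 4.2]
width: 0.0127
grasp_force: 52.1
```

```bash
python3 - <<'E'
from h import *
st()
E
```

```text
t 3.38 j [ 0.06  0.3  -0.43  0.84  0.   -0.01] p [0.4931 0.0331 0.1077] yaw 94.5 F [-0.2  5.7  4.2] w 0.0127 gf 52.1
```

Emit:
send_rows(moves=[[0.1, 0.1, 0, 0, 0, -0.1, 1], [0.1, 0.1, 0, 0, 0, -0.2, 1], [0.1, 0.1, 0, 0, 0, -0.3, 1], [0.1, 0.1, 0, 0, 0, -0.4, 1], [0.1, 0.1, 0, 0, 0, -0.5, 1], [0.1, 0.1, 0, 0, 0, -0.6, 1], [0.1, 0.1, 0, 0, 0, -0.7, 1], [0.1, 0.1, 0, 0, 0, -0.8, 1], [0.1, 0.1, 0, 0, 0, -0.8, 1]])

```text
time_s: 4.13
position: [0.4924, 0.0346, 0.1077]
ee_rot: [-1.339, 2.836, 0.006]
contact_force: [-1.2, 8.0, 4.2]
width: 0.0124
grasp_force: 51.8
```

```bash
python3 - <<'E'
from h import *
st()
E
```

```text
t 4.13 j [ 0.07  0.29 -0.44  0.84  0.01 -0.82] p [0.4924 0.0346 0.1077] yaw 140.5 F [-1.2  8.   4.2] w 0.0124 gf 51.8
```

Emit:
send_rows(moves=[[0, 0, 0, 0, 0, -0.1, 1], [0, 0, 0, 0, 0, -0.2, 1], [0, 0, 0, 0, 0, -0.3, 1], [0, 0, 0, 0, 0, -0.4, 1], [0, 0, 0, 0, 0, -0.5, 1], [0, 0, 0, 0, 0, -0.6, 1], [0, 0, 0, 0, 0, -0.7, 1], [0, 0, 0, 0, 0, -0.8, 1], [0, 0, 0, 0, 0, -0.9, 1], [0, 0, 0, 0, 0, -0.9, 1]])

```text
time_s: 4.97
position: [0.4908, 0.0351, 0.1077]
ee_rot: [-2.439, 1.971, 0.007]
contact_force: [-4.1, 9.1, 7.6]
width: 0.0124
grasp_force: 52.4
```

```bash
python3 - <<'E'
from h import *
st()
E
```

```text
t 4.97 j [ 0.07  0.29 -0.44  0.84  0.01 -1.72] p [0.4908 0.0351 0.1077] yaw -167.9 F [-4.1  9.1  7.6] w 0.0124 gf 52.4
```

Emit:
send_rows(moves=[[0, 0, 0, 0, 0, -0.1, 1], [0, 0, 0, 0, 0, -0.2, 1], [0, 0, 0, 0, 0, -0.3, 1], [0, 0, 0, 0, 0, -0.4, 1], [0, 0, 0, 0, 0, -0.5, 1], [0, 0, 0, 0, 0, -0.6, 1], [0, 0, 0, 0, 0, -0.7, 1], [0, 0, 0, 0, 0, -0.75, 1], [0, 0, 0, 0, 0, -0.8, 1], [0, 0, 0, 0, 0, -0.85, 1], [0, 0, 0, 0, 0, -0.85, 1], [0, 0, 0, 0, 0, -0.85, 1], [0, 0, 0, 0, 0, -0.85, 1]])

```text
time_s: 6.05
position: [0.4905, 0.0336, 0.1076]
ee_rot: [-3.035, 0.797, 0.002]
contact_force: [-4.2, 4.5, 7.4]
width: 0.0119
grasp_force: 55.3
```

```bash
python3 - <<'E'
from h import *
st(); print(r.read_state()["wrist_torque"])
E
```

```text
t 6.05 j [ 0.07  0.29 -0.44  0.84  0.   -2.56] p [0.4905 0.0336 0.1076] yaw -119.4 F [-4.2  4.5  7.4] w 0.0119 gf 55.3
[0.86225722 0.78345095 0.12713998]
```

Emit:
send_rows(moves=[[0, 0, 0, 0, 0, 0, 0.5], [0, 0, 0, 0, 0, 0, 0], [0, 0, 0, 0, 0, 0, -1], [0, 0, 0, 0, 0, 0, -1], [0, 0, 0, 0, 0, 0, -1], [0, 0, 0, 0, 0, 0, -1], [0, 0, -4, 0, 0, 0, -1], [0, 0, -8, 0, 0, 0, -1], [0, 0, -12, 0, 0, 0, -1], [0, 0, -14, 0, 0, 0, -1], [0, 0, -14, 0, 0, 0, -1]])

```text
time_s: 6.97
position: [0.4946, 0.0322, 0.2517]
ee_rot: [-3.035, 0.799, -0.015]
contact_force: [1.6, 0.1, 0.7]
width: 0.0851
grasp_force: 0.0
```

```bash
python3 - <<'E'
from h import *
st(); to(.627,-.0055,.25,94)
E
```

```text
t 6.97 j [ 0.07  0.19 -0.17  1.19 -0.   -2.56] p [0.4946 0.0322 0.2517] yaw -119.5 F [1.6 0.1 0.7] w 0.0851 gf 0.0
-> [13.38 -3.23  0.3 ] [-0.0131  0.0037  2.5572]
```

Emit:
send_rows(moves=[[13.4, -3.2, 0.3, 0, 0, 2.557, -1], [13.4, -3.2, 0.3, 0, 0, 2.557, -1], [13.4, -3.2, 0.3, 0, 0, 2.557, -1], [13.4, -3.2, 0.3, 0, 0, 2.557, -1], [13.4, -3.2, 0.3, 0, 0, 2.557, -1], [13.4, -3.2, 0.3, 0, 0, 2.557, -1], [13.4, -3.2, 0.3, 0, 0, 2.557, -1], [13.4, -3.2, 0.3, 0, 0, 2.557, -1], [13.4, -3.2, 0.3, 0, 0, 2.557, -1], [13.4, -3.2, 0.3, 0, 0, 2.557, -1], [13.4, -3.2, 0.3, 0, 0, 2.557, -1], [13.4, -3.2, 0.3, 0, 0, 2.557, -1], [13.4, -3.2, 0.3, 0, 0, 2.557, -1], [13.4, -3.2, 0.3, 0, 0, 2.557, -1], [13.4, -3.2, 0.3, 0, 0, 2.557, -1], [13.4, -3.2, 0.3, 0, 0, 2.557, -1], [13.4, -3.2, 0.3, 0, 0, 2.557, -1], [13.4, -3.2, 0.3, 0, 0, 2.557, -1], [13.4, -3.2, 0.3, 0, 0, 2.557, -1], [13.4, -3.2, 0.3, 0, 0, 2.557, -1]])

```text
time_s: 8.63
position: [0.6231, -0.006, 0.2419]
ee_rot: [0.19, -3.134, -0.0]
contact_force: [0.5, -0.0, 0.1]
width: 0.0855
grasp_force: 0.0
```

```bash
python3 - <<'E'
from h import *
st(); to(.627,-.0055,.081,94)
im,d=r.get_image("top"); W=cloud("top",d); np.save("top1.npy",W); save("top1.png",im)
P=W[222:250,240:272].reshape(-1,3);P=P[(P[:,2]>.115)&(P[:,2]<.145)]
R=cv2.minAreaRect((P[:,:2]*1000).astype(np.float32));print("knob",len(P),R)
c=im[165:275,195:335]; save("c1.png",cv2.resize(c,None,fx=5,fy=5,interpolation=cv2.INTER_CUBIC))
E
```

```text
t 8.63 j [-0.01  0.43  0.15  1.29 -0.   -0.13] p [ 0.6231 -0.006   0.2419] yaw 96.9 F [ 0.5 -0.   0.1] w 0.0855 gf 0.0
-> [-0.43  0.   16.09] [ 0.0002 -0.0021  0.0511]
knob 0 ((0.0, 0.0), (0.0, 0.0), 0.0)
```

View pics/c1.png

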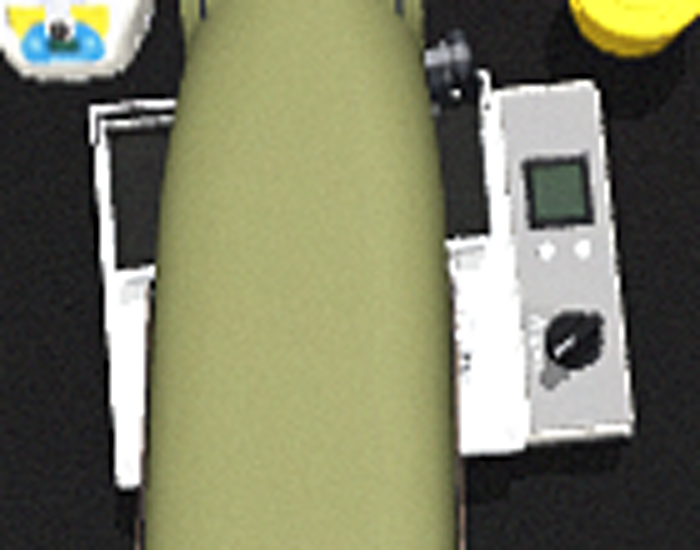

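The arm hides most of the shaker, but the bar edge near (485,240) has clearly moved back, so the clamp is open. Next I grip the old rack.

Emit:
send_rows(moves=[[-0.4, 0, 4, 0, 0, 0.051, -1], [-0.4, 0, 8, 0, 0, 0.051, -1], [-0.4, 0, 12, 0, 0, 0.051, -1], [-0.4, 0, 14, 0, 0, 0.051, -1], [-0.4, 0, 15.3, 0, 0, 0.051, -1], [-0.4, 0, 16.3, 0, 0, 0.051, -1], [-0.4, 0, 16.3, 0, 0, 0.051, -1], [-0.4, 0, 16.3, 0, 0, 0.051, -0.3], [-0.4, 0, 16.3, 0, 0, 0.051, 0], [-0.4, 0, 16.3, 0, 0, 0.051, 0.3], [-0.4, 0, 16.3, 0, 0, 0.051, 0.6], [-0.4, 0, 16.3, 0, 0, 0.051, 0.6], [-0.4, 0, 16.3, 0, 0, 0.051, 0.6], [-0.4, 0, 16.3, 0, 0, 0.051, 0.6]], grip_force=40)

```text
time_s: 9.85
position: [0.6289, -0.0053, 0.0821]
ee_rot: [-0.12, 3.136, 0.0]
contact_force: [-1.1, 1.0, 6.4]
width: 0.0447
grasp_force: 40.7
```

```bash
python3 - <<'E'
from h import *
st(); to(.497,-.255,.20,94)
E
```

```text
t 9.85 j [-0.01  0.52 -0.13  0.92  0.   -0.09] p [ 0.6289 -0.0053  0.0821] yaw 94.4 F [-1.1  1.   6.4] w 0.0447 gf 40.7
-> [ 15.02 -23.89 -11.84] [0.     0.0034 0.0066]
```

Emit:
send_rows(moves=[[0, 0, -3, 0, 0, 0, 0.6], [0, 0, -7, 0, 0, 0, 0.6], [0, 0, -10, 0, 0, 0, 0.6], [0, 0, -12, 0, 0, 0, 0.6], [3, -4, -12, 0, 0, 0, 0.6], [6, -8, -12, 0, 0, 0, 0.6], [9, -12, -12, 0, 0, 0, 0.6], [12, -16, -12, 0, 0, 0, 0.6], [14, -20, -12, 0, 0, 0, 0.6], [15, -22.5, -12, 0, 0, 0, 0.6], [15, -23.9, -12, 0, 0, 0, 0.6], [15, -23.9, -12, 0, 0, 0, 0.6], [15, -23.9, -12, 0, 0, 0, 0.6]])

```text
time_s: 10.93
position: [0.4953, -0.2569, 0.2002]
ee_rot: [0.114, -3.139, -0.0]
contact_force: [0.8, -0.2, -1.3]
width: 0.0445
grasp_force: 41.7
```

```bash
python3 - <<'E'
from h import *
st(); to(.497,-.255,.011,90)
E
```

```text
t 10.93 j [-0.48  0.33 -0.12  1.12  0.   -0.55] p [ 0.4953 -0.2569  0.2002] yaw 94.1 F [ 0.8 -0.2 -1.3] w 0.0445 gf 41.7
-> [-0.18  0.17 18.92] [ 0.0002 -0.0001  0.0724]
```

Emit:
send_rows(moves=[[0, 0, 4, 0, 0, 0.07, 0.6], [0, 0, 8, 0, 0, 0.07, 0.6], [0, 0, 12, 0, 0, 0.07, 0.6], [0, 0, 15, 0, 0, 0.07, 0.6], [0, 0, 17, 0, 0, 0.07, 0.6], [0, 0, 18, 0, 0, 0.07, 0.6], [0, 0, 18.6, 0, 0, 0.07, 0.6], [0, 0, 18.9, 0, 0, 0.07, 0.6], [0, 0, 18.9, 0, 0, 0.07, 0.6], [0, 0, 18.9, 0, 0, 0.07, 0.6], [0, 0, 18.9, 0, 0, 0.07, 0.6]])

```text
time_s: 11.85
position: [0.4975, -0.2558, 0.0128]
ee_rot: [-0.01, 3.139, -0.002]
contact_force: [0.2, -0.2, -0.3]
width: 0.045
grasp_force: 41.7
```

```bash
python3 - <<'E'
from h import *
st()
E
```

```text
t 11.85 j [-0.47  0.5  -0.4   0.67  0.   -0.48] p [ 0.4975 -0.2558  0.0128] yaw 90.4 F [ 0.2 -0.2 -0.3] w 0.045 gf 41.7
```

Emit:
send_rows(moves=[[0, 0, 0.15, 0, 0, 0, 0.6], [0, 0, 0.25, 0, 0, 0, 0.6], [0, 0, 0.25, 0, 0, 0, 0], [0, 0, 0.25, 0, 0, 0, -0.4], [0, 0, 0.25, 0, 0, 0, -0.4], [0, 0, 0.25, 0, 0, 0, -0.4], [0, 0, -2, 0, 0, 0, -0.4], [0, 0, -5, 0, 0, 0, -0.6], [0, 0, -9, 0, 0, 0, -1], [0, 0, -12, 0, 0, 0, -1], [0, 0, -12, 0, 0, 0, -1], [0, 0, -12, 0, 0, 0, -1]])

```text
time_s: 12.85
position: [0.4979, -0.2561, 0.1335]
ee_rot: [-0.01, 3.137, -0.004]
contact_force: [-0.3, 0.2, -1.0]
width: 0.0858
grasp_force: 0.0
```

```bash
python3 - <<'E'
from h import *
st(); 
im,d=r.get_image("top"); W=cloud("top",d); save("top2.png",im)
print([(np.round(a["rect"]).astype(int).tolist(),round(a["confidence"],2)) for a in r.recognise("top","rack_1")])
def fit(name,c,zl,zh,rad):
    P=W.reshape(-1,3); P=P[(P[:,2]>zl)&(P[:,2]<zh)&(np.hypot(P[:,0]-c[0],P[:,1]-c[1])<rad)]
    if len(P)<5: return print(name,len(P))
    R=cv2.minAreaRect((P[:,:2]*1000).astype(np.float32)); print(name,len(P),np.round(R[0],1),np.round(R[1],1),round(R[2],1))
fit("A",(.56,.373),.02,.06,.09); fit("B",(.435,.341),.02,.06,.09)
fit("C",(.432,-.359),.02,.06,.07)
fit("old",(.497,-.256),.02,.06,.06)
fit("knob",(.4915,.0325),.115,.145,.04)
to(.432,-.359,.12,-4)
c=im[165:275,195:395]; save("c2.png",cv2.resize(c,None,fx=4,fy=4,interpolation=cv2.INTER_CUBIC))
E
```

```text
t 12.85 j [-0.48  0.37 -0.24  0.96  0.   -0.48] p [ 0.4979 -0.2561  0.1335] yaw 90.4 F [-0.3  0.2 -1. ] w 0.0858 gf 0.0
[([160, 245, 187, 267], 0.68), ([151, 209, 175, 232], 0.59)]
A 299 [557.3 373. ] [ 82.6 165.2] 87.1
B 293 [453.6 352.3] [129.   66.7] 31.4
C 0
old 69 [ 496.4 -249.9] [82.  31.1] 0.0
knob 73 [491.2  31.9] [12.9 53.8] 61.2
-> [  6.42 -10.37   1.05] [-5.0000e-04 -1.5000e-03  1.6468e+00]
```

View pics/c2.png

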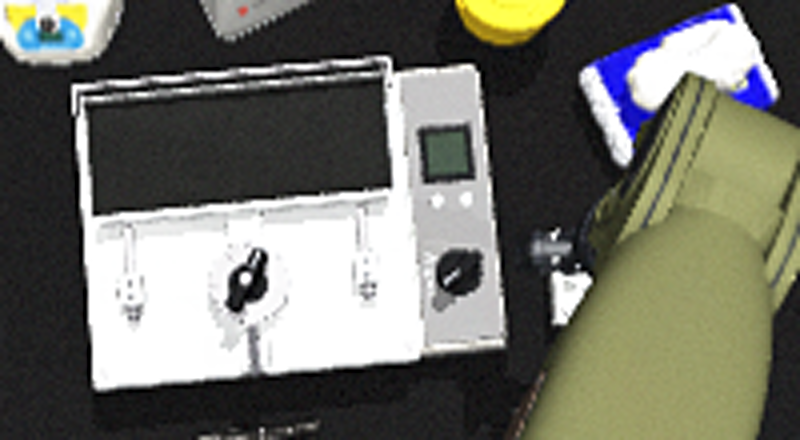

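The channel is empty with the bar back, the wing is at the open stop (knob at 245,282 in the crop), and the old rack is down near (570,300). Next is the right-hand waiting rack.

Emit:
send_rows(moves=[[6.4, -10.4, 1, 0, 0, 1.647, -1], [6.4, -10.4, 1, 0, 0, 1.647, -1], [6.4, -10.4, 1, 0, 0, 1.647, -1], [6.4, -10.4, 1, 0, 0, 1.647, -1], [6.4, -10.4, 1, 0, 0, 1.647, -1], [6.4, -10.4, 1, 0, 0, 1.647, -1], [6.4, -10.4, 1, 0, 0, 1.647, -1], [6.4, -10.4, 1, 0, 0, 1.647, -1], [6.4, -10.4, 1, 0, 0, 1.647, -1], [6.4, -10.4, 1, 0, 0, 1.647, -1], [6.4, -10.4, 1, 0, 0, 1.647, -1], [6.4, -10.4, 1, 0, 0, 1.647, -1], [6.4, -10.4, 1, 0, 0, 1.647, -1], [6.4, -10.4, 1, 0, 0, 1.647, -1], [6.4, -10.4, 1, 0, 0, 1.647, -1], [6.4, -10.4, 1, 0, 0, 1.647, -1]])

```text
time_s: 14.28
position: [0.4322, -0.3591, 0.1201]
ee_rot: [-2.293, -2.144, 0.0]
contact_force: [-0.4, -0.9, -0.6]
width: 0.0856
grasp_force: 0.0
```

```bash
python3 - <<'E'
from h import *
st(); to(.4325,-.359,.007,-4)
for n in("side",):
    im,d=r.get_image(n); W=cloud(n,d)
    print([(np.round(a["rect"]).astype(int).tolist(),round(a["confidence"],2)) for a in r.recognise(n,"rack_1")])
    P=W.reshape(-1,3); P=P[(P[:,2]>.028)&(P[:,2]<.045)&(np.hypot(P[:,0]-.432,P[:,1]+.359)<.08)]
    print(len(P)); 
    if len(P)>5: print(cv2.minAreaRect((P[:,:2]*1000).astype(np.float32)))
E
```

```text
t 14.28 j [-0.69  0.39 -0.25  0.94 -0.    0.95] p [ 0.4322 -0.3591  0.1201] yaw -3.9 F [-0.4 -0.9 -0.6] w 0.0856 gf 0.0
-> [-1.000e-02  5.000e-02  1.131e+01] [-0.0019 -0.0013  0.0023]
[([270, 284, 293, 317], 0.57), ([211, 189, 228, 207], 0.52), ([232, 183, 254, 196], 0.52), ([238, 194, 270, 205], 0.22)]
343
((429.0035400390625, -356.560546875), (84.2708740234375, 46.899288177490234), 85.7630844116211)
```

Emit:
send_rows(moves=[[0, 0, 4, 0, 0, 0, -1], [0, 0, 8, 0, 0, 0, -1], [0, 0, 10, 0, 0, 0, -1], [0, 0, 11.3, 0, 0, 0, -1], [0, 0, 11.3, 0, 0, 0, -1], [0, 0, 11.3, 0, 0, 0, -0.3], [0, 0, 11.3, 0, 0, 0, 0], [0, 0, 11.3, 0, 0, 0, 0.3], [0, 0, 11.3, 0, 0, 0, 0.6], [0, 0, 11.3, 0, 0, 0, 0.6], [0, 0, 11.3, 0, 0, 0, 0.6]])

```text
time_s: 15.3
position: [0.4339, -0.3605, 0.01]
ee_rot: [2.295, 2.14, 0.0]
contact_force: [-0.8, 1.2, 6.8]
width: 0.0449
grasp_force: 40.6
```

```bash
python3 - <<'E'
from h import *
st(); print(sh(.068,-.04),sh(.068,.04),sh(.068,.12))
to(*sh(.068,-.04),.19,93.9)
E
```

```text
t 15.3 j [-0.69  0.5  -0.39  0.67 -0.    0.95] p [ 0.4339 -0.3605  0.01  ] yaw -4.0 F [-0.8  1.2  6.8] w 0.0449 gf 40.6
[ 0.61916314 -0.03828233] [0.61372192 0.04153241] [0.6082807  0.12134715]
-> [ 33.4   16.28 -18.03] [ 1.0000e-04  3.6000e-03 -1.7087e+00]
```

Emit:
send_rows(moves=[[0, 0, -4, 0, 0, 0, 0.6], [0, 0, -8, 0, 0, 0, 0.6], [0, 0, -12, 0, 0, 0, 0.6], [0, 0, -16, 0, 0, 0, 0.6], [2.5, 1.3, -18, 0, 0, -0.12, 0.6], [5, 2.6, -18, 0, 0, -0.24, 0.6], [7.5, 3.9, -18, 0, 0, -0.36, 0.6], [10, 5.2, -18, 0, 0, -0.48, 0.6], [12.5, 6.5, -18, 0, 0, -0.6, 0.6], [15, 7.8, -18, 0, 0, -0.72, 0.6], [17.5, 9.1, -18, 0, 0, -0.84, 0.6], [20, 10.4, -18, 0, 0, -0.96, 0.6], [22.5, 11.7, -18, 0, 0, -1.08, 0.6], [25, 13, -18, 0, 0, -1.2, 0.6], [28, 14, -18, 0, 0, -1.32, 0.6], [31, 15, -18, 0, 0, -1.44, 0.6], [33.4, 16.3, -18, 0, 0, -1.56, 0.6], [33.4, 16.3, -18, 0, 0, -1.709, 0.6], [33.4, 16.3, -18, 0, 0, -1.709, 0.6], [33.4, 16.3, -18, 0, 0, -1.709, 0.6]])

```text
time_s: 16.97
position: [0.6185, -0.0376, 0.1882]
ee_rot: [0.105, -3.139, 0.0]
contact_force: [-0.5, 1.3, -1.6]
width: 0.0444
grasp_force: 41.7
```

```bash
python3 - <<'E'
from h import *
st(); to(*sh(.068,-.04),.083,93.9)
E
```

```text
t 16.97 j [-0.06  0.44  0.02  1.15 -0.   -0.13] p [ 0.6185 -0.0376  0.1882] yaw 93.8 F [-0.5  1.3 -1.6] w 0.0444 gf 41.7
-> [-0.07 -0.07 10.52] [-0.0002 -0.0007 -0.0011]
```

Emit:
send_rows(moves=[[-0.1, 0, 3, 0, 0, 0, 0.6], [-0.1, 0, 6, 0, 0, 0, 0.6], [-0.1, 0, 8, 0, 0, 0, 0.6], [-0.1, 0, 9.5, 0, 0, 0, 0.6], [-0.1, 0, 10.2, 0, 0, 0, 0.6], [-0.1, 0, 10.5, 0, 0, 0, 0.6], [-0.1, 0, 10.7, 0, 0, 0, 0.6], [-0.1, 0, 10.7, 0, 0, 0, 0.6], [-0.1, 0, 10.7, 0, 0, 0, 0.6]])

```text
time_s: 17.72
position: [0.621, -0.0381, 0.0827]
ee_rot: [-0.105, 3.137, -0.0]
contact_force: [1.2, -0.3, -1.1]
width: 0.0443
grasp_force: 41.7
```

```bash
python3 - <<'E'
from h import *
st()
E
```

```text
t 17.72 j [-0.06  0.51 -0.15  0.91  0.   -0.13] p [ 0.621  -0.0381  0.0827] yaw 93.8 F [ 1.2 -0.3 -1.1] w 0.0443 gf 41.7
```

Lowered to within about 1 mm of the floor. I release and lift, then look at the left side.

Emit:
send_rows(moves=[[0, 0, 0.15, 0, 0, 0, 0.6], [0, 0, 0.15, 0, 0, 0, 0.6], [0, 0, 0.15, 0, 0, 0, 0.1], [0, 0, 0.15, 0, 0, 0, -0.2], [0, 0, 0.15, 0, 0, 0, -0.4], [0, 0, 0.15, 0, 0, 0, -0.4], [0, 0, -3, 0, 0, 0, -0.4], [0, 0, -7, 0, 0, 0, -0.4], [0, 0, -11, 0, 0, 0, -1], [0, 0, -11, 0, 0, 0, -1]])

```text
time_s: 18.55
position: [0.6247, -0.038, 0.1999]
ee_rot: [-0.107, 3.126, -0.002]
contact_force: [0.4, -0.7, 1.8]
width: 0.0815
grasp_force: 0.0
```

```bash
python3 - <<'E'
from h import *
st()
im,d=r.get_image("top"); W=cloud("top",d); save("top3.png",im)
rs=[a for a in r.recognise("top","rack_1") if a["confidence"]>.3]
for a in rs:
    l,t,ri,b=np.round(a["rect"]).astype(int); P=W[t-4:b+4,l-4:ri+4].reshape(-1,3); P=P[(P[:,2]>.02)&(P[:,2]<.06)]
    if len(P)>20:
        R=cv2.minAreaRect((P[:,:2]*1000).astype(np.float32)); print([l,t,ri,b],round(a["confidence"],2),len(P),np.round(R[0],1),np.round(R[1],1),round(R[2],1))
    else: print(l,t,ri,b,len(P))
to(.435,.341,.2,-39)
E
```

```text
t 18.55 j [-0.06  0.44  0.05  1.17  0.   -0.13] p [ 0.6247 -0.038   0.1999] yaw 93.9 F [ 0.4 -0.7  1.8] w 0.0815 gf 0.0
[np.int64(150), np.int64(208), np.int64(177), np.int64(232)] 0.73 281 [560.7 373.4] [82.3 46.6] 39.1
[np.int64(159), np.int64(244), np.int64(187), np.int64(268)] 0.64 287 [434.8 341.4] [82.1 46.8] 50.5
-> [16.04 39.06 -0.74] [0.0059 0.0035 2.3197]
```

```bash
python3 - <<'E'
from h import *
to(.435,.341,.12,140.5)
E
```

```text
-> [16.08 39.07  7.26] [-0.0028  0.0048 -0.8131]
```

Emit:
send_rows(moves=[[16.1, 39.1, 0, 0, 0, -0.813, -1], [16.1, 39.1, 0, 0, 0, -0.813, -1], [16.1, 39.1, 0, 0, 0, -0.813, -1], [16.1, 39.1, 0, 0, 0, -0.813, -1], [16.1, 39.1, 0, 0, 0, -0.813, -1], [16.1, 39.1, 0, 0, 0, -0.813, -1], [16.1, 39.1, 0, 0, 0, -0.813, -1], [16.1, 39.1, 0, 0, 0, -0.813, -1], [16.1, 39.1, 0, 0, 0, -0.813, -1], [16.1, 39.1, 0, 0, 0, -0.813, -1], [16.1, 39.1, 0, 0, 0, -0.813, -1], [16.1, 39.1, 3, 0, 0, -0.813, -1], [16.1, 39.1, 7.3, 0, 0, -0.813, -1], [16.1, 39.1, 7.3, 0, 0, -0.813, -1], [16.1, 39.1, 7.3, 0, 0, -0.813, -1]])

```text
time_s: 19.9
position: [0.4296, 0.3389, 0.1151]
ee_rot: [1.336, -2.834, 0.003]
contact_force: [-0.9, 0.0, 0.2]
width: 0.0852
grasp_force: 0.0
```

```bash
python3 - <<'E'
from h import *
st(); to(.435,.341,.007,140.5)
E
```

```text
t 19.9 j [ 0.67  0.38 -0.28  0.92 -0.   -0.21] p [0.4296 0.3389 0.1151] yaw 140.5 F [-0.9  0.   0.2] w 0.0852 gf 0.0
-> [-0.61 -0.3  10.8 ] [ 0.0018 -0.0089 -0.0002]
```

Emit:
send_rows(moves=[[-0.5, -0.3, 3, 0, -0.008, 0, -1], [-0.5, -0.3, 7, 0, -0.008, 0, -1], [-0.5, -0.3, 9.5, 0, -0.008, 0, -1], [-0.5, -0.3, 10.8, 0, -0.008, 0, -1], [-0.5, -0.3, 10.8, 0, -0.008, 0, -1], [-0.5, -0.3, 10.8, 0, -0.008, 0, -0.3], [-0.5, -0.3, 10.8, 0, -0.008, 0, 0], [-0.5, -0.3, 10.8, 0, -0.008, 0, 0.3], [-0.5, -0.3, 10.8, 0, -0.008, 0, 0.6], [-0.5, -0.3, 10.8, 0, -0.008, 0, 0.6], [-0.5, -0.3, 10.8, 0, -0.008, 0, 0.6]])

```text
time_s: 20.82
position: [0.4396, 0.3446, 0.0126]
ee_rot: [-1.335, 2.831, 0.007]
contact_force: [-1.2, 1.2, 5.2]
width: 0.0446
grasp_force: 40.1
```

```bash
python3 - <<'E'
from h import *
st(); to(*sh(.068,.04),.19,93.9)
E
```

```text
t 20.82 j [ 0.66  0.49 -0.41  0.66  0.   -0.22] p [0.4396 0.3446 0.0126] yaw 140.5 F [-1.2  1.2  5.2] w 0.0446 gf 40.1
-> [ 12.08 -32.73 -17.86] [0.0043 0.0119 0.8131]
```

Emit:
send_rows(moves=[[0, 0, -4, 0, 0, 0, 0.6], [0, 0, -8, 0, 0, 0, 0.6], [0, 0, -12, 0, 0, 0, 0.6], [0, 0, -16, 0, 0, 0, 0.6], [1, -3.6, -18, 0, 0, 0.1, 0.6], [3, -7.2, -18, 0, 0, 0.2, 0.6], [4, -11, -18, 0, 0, 0.3, 0.6], [6, -15, -18, 0, 0, 0.4, 0.6], [7, -19, -18, 0, 0, 0.5, 0.6], [9, -23, -18, 0, 0, 0.6, 0.6], [10, -27, -18, 0, 0, 0.7, 0.6], [11, -30, -18, 0.004, 0.012, 0.813, 0.6], [11.7, -33, -18, 0.004, 0.012, 0.813, 0.6], [11.7, -33, -18, 0.004, 0.012, 0.813, 0.6], [11.7, -33, -18, 0.004, 0.012, 0.813, 0.6]])

```text
time_s: 22.07
position: [0.6181, 0.0404, 0.1898]
ee_rot: [0.103, -3.137, 0.004]
contact_force: [-0.6, 1.2, -2.4]
width: 0.0446
grasp_force: 42.0
```

```bash
python3 - <<'E'
from h import *
st(); to(*sh(.0735,.04),.0855,93.9)
E
```

```text
t 22.07 j [ 0.07  0.44  0.03  1.16 -0.    0.  ] p [0.6181 0.0404 0.1898] yaw 93.7 F [-0.6  1.2 -2.4] w 0.0446 gf 42.0
-> [-0.15  0.17 10.42] [-0.0022 -0.0029 -0.0027]
```

Emit:
send_rows(moves=[[0, 0.15, 3, 0, 0, 0, 0.6], [0, 0.15, 6, 0, 0, 0, 0.6], [0, 0.15, 8, 0, 0, 0, 0.6], [0, 0.15, 9.5, 0, 0, 0, 0.6], [0, 0.15, 10.2, 0, 0, 0, 0.6], [0, 0.15, 10.5, 0, 0, 0, 0.6], [0, 0.15, 10.6, 0, 0, 0, 0.6], [0, 0.15, 10.6, 0, 0, 0, 0.6], [0, 0.15, 10.6, 0, 0, 0, 0.6]])

```text
time_s: 22.82
position: [0.6172, 0.044, 0.0848]
ee_rot: [0.109, -3.138, 0.003]
contact_force: [-0.3, 0.1, 0.9]
width: 0.045
grasp_force: 42.2
```

```bash
python3 - <<'E'
from h import *
st()
E
```

```text
t 22.82 j [ 0.07  0.51 -0.15  0.92 -0.    0.  ] p [0.6172 0.044  0.0848] yaw 94.0 F [-0.3  0.1  0.9] w 0.045 gf 42.2
```

Emit:
send_rows(moves=[[0, 0, 0.15, 0, 0, 0, 0.6], [0, 0, 0.15, 0, 0, 0, 0.6], [0, 0, 0.15, 0, 0, 0, 0.1], [0, 0, 0.15, 0, 0, 0, -0.2], [0, 0, 0.15, 0, 0, 0, -0.4], [0, 0, 0.15, 0, 0, 0, -0.4], [0, 0, -3, 0, 0, 0, -0.4], [0, 0, -7, 0, 0, 0, -0.4], [0, 0, -11, 0, 0, 0, -1], [0, 0, -11, 0, 0, 0, -1]])

```text
time_s: 23.65
position: [0.6221, 0.0439, 0.2019]
ee_rot: [-0.107, 3.129, -0.003]
contact_force: [1.9, 0.5, 1.1]
width: 0.0813
grasp_force: 0.0
```

```bash
python3 - <<'E'
from h import *
st()
im,d=r.get_image("top"); W=cloud("top",d); save("top4.png",im)
rs=[a for a in r.recognise("top","rack_1") if a["confidence"]>.3]
for a in rs:
    l,t,ri,b=np.round(a["rect"]).astype(int); P=W[t-4:b+4,l-4:ri+4].reshape(-1,3); P=P[(P[:,2]>.02)&(P[:,2]<.06)]
    if len(P)>20:
        R=cv2.minAreaRect((P[:,:2]*1000).astype(np.float32)); print(l,t,ri,b,round(a["confidence"],2),len(P),np.round(R[0],1),np.round(R[1],1),round(R[2],1))
    else: print(l,t,ri,b,len(P))
to(.5605,.373,.13,129.1)
E
```

```text
t 23.65 j [ 0.07  0.43  0.05  1.17 -0.    0.  ] p [0.6221 0.0439 0.2019] yaw 93.9 F [1.9 0.5 1.1] w 0.0813 gf 0.0
272 185 284 214 0
151 210 176 233 0.63 282 [560.6 373.6] [84.  46.7] 40.3
-> [ 3.62 33.28  6.48] [-0.0029  0.001  -0.6143]
```

Emit:
send_rows(moves=[[3.6, 33.3, 0, 0, 0, -0.614, -1], [3.6, 33.3, 0, 0, 0, -0.614, -1], [3.6, 33.3, 0, 0, 0, -0.614, -1], [3.6, 33.3, 0, 0, 0, -0.614, -1], [3.6, 33.3, 0, 0, 0, -0.614, -1], [3.6, 33.3, 0, 0, 0, -0.614, -1], [3.6, 33.3, 0, 0, 0, -0.614, -1], [3.6, 33.3, 0, 0, 0, -0.614, -1], [3.6, 33.3, 0, 0, 0, -0.614, -1], [3.6, 33.3, 3, 0, 0, -0.614, -1], [3.6, 33.3, 6.5, 0, 0, -0.614, -1], [3.6, 33.3, 6.5, 0, 0, -0.614, -1], [3.6, 33.3, 6.5, 0, 0, -0.614, -1]])

```text
time_s: 24.83
position: [0.5556, 0.3712, 0.124]
ee_rot: [1.047, -2.949, 0.006]
contact_force: [0.3, 0.5, -0.3]
width: 0.0853
grasp_force: 0.0
```

```bash
python3 - <<'E'
from h import *
st(); to(.5605,.3735,.007,129.7)
E
```

```text
t 24.83 j [ 0.59  0.57  0.07  1.09 -0.   -0.09] p [0.5556 0.3712 0.124 ] yaw 129.1 F [ 0.3  0.5 -0.3] w 0.0853 gf 0.0
-> [-0.68 -0.14 11.69] [ 0.001  -0.0131 -0.0107]
```

Emit:
send_rows(moves=[[-0.2, -0.1, 3, 0, -0.01, -0.01, -1], [-0.2, -0.1, 7, 0, -0.01, -0.01, -1], [-0.2, -0.1, 10, 0, -0.01, -0.01, -1], [-0.2, -0.1, 11.6, 0, -0.01, -0.01, -1], [-0.2, -0.1, 11.6, 0, -0.01, -0.01, -1], [-0.2, -0.1, 11.6, 0, -0.01, -0.01, -0.3], [-0.2, -0.1, 11.6, 0, -0.01, -0.01, 0], [-0.2, -0.1, 11.6, 0, -0.01, -0.01, 0.3], [-0.2, -0.1, 11.6, 0, -0.01, -0.01, 0.6], [-0.2, -0.1, 11.6, 0, -0.01, -0.01, 0.6], [-0.2, -0.1, 11.6, 0, -0.01, -0.01, 0.6]])

```text
time_s: 25.75
position: [0.5621, 0.3745, 0.0147]
ee_rot: [-1.062, 2.946, 0.005]
contact_force: [-0.2, -0.2, 6.8]
width: 0.0451
grasp_force: 40.3
```

```bash
python3 - <<'E'
from h import *
st(); to(*sh(.069,.12),.20,93.9)
E
```

```text
t 25.75 j [ 0.59  0.65 -0.08  0.83  0.   -0.1 ] p [0.5621 0.3745 0.0147] yaw 129.7 F [-0.2 -0.2  6.8] w 0.0451 gf 40.3
-> [ 12.32 -22.5  -18.65] [0.0029 0.0107 0.6241]
```

Emit:
send_rows(moves=[[0, 0, -4, 0, 0, 0, 0.6], [0, 0, -8, 0, 0, 0, 0.6], [0, 0, -12, 0, 0, 0, 0.6], [0, 0, -16, 0, 0, 0, 0.6], [1.5, -3, -18.6, 0, 0, 0.1, 0.6], [3, -6, -18.6, 0, 0, 0.2, 0.6], [5, -9, -18.6, 0, 0, 0.3, 0.6], [7, -12, -18.6, 0, 0, 0.4, 0.6], [9, -15, -18.6, 0, 0, 0.5, 0.6], [10.5, -18, -18.6, 0, 0.01, 0.624, 0.6], [11.5, -21, -18.6, 0, 0.01, 0.624, 0.6], [12.3, -22.5, -18.6, 0, 0.01, 0.624, 0.6], [12.3, -22.5, -18.6, 0, 0.01, 0.624, 0.6], [12.3, -22.5, -18.6, 0, 0.01, 0.624, 0.6]])

```text
time_s: 26.92
position: [0.6084, 0.12, 0.1975]
ee_rot: [0.104, -3.135, -0.001]
contact_force: [0.3, 0.4, -0.5]
width: 0.0446
grasp_force: 41.7
```

```bash
python3 - <<'E'
from h import *
st(); to(*sh(.069,.12),.0875,93.9)
E
```

```text
t 26.92 j [0.19 0.44 0.05 1.18 0.   0.13] p [0.6084 0.12   0.1975] yaw 93.8 F [ 0.3  0.4 -0.5] w 0.0446 gf 41.7
-> [-0.15  0.13 11.  ] [ 0.001  -0.0044 -0.002 ]
```

Emit:
send_rows(moves=[[0, 0.1, 3, 0, 0, 0, 0.6], [0, 0.1, 6, 0, 0, 0, 0.6], [0, 0.1, 8, 0, 0, 0, 0.6], [0, 0.1, 10, 0, 0, 0, 0.6], [0, 0.1, 10.8, 0, 0, 0, 0.6], [0, 0.1, 11.1, 0, 0, 0, 0.6], [0, 0.1, 11.2, 0, 0, 0, 0.6], [0, 0.1, 11.2, 0, 0, 0, 0.6], [0, 0.1, 11.2, 0, 0, 0, 0.6]])

```text
time_s: 27.67
position: [0.6078, 0.1231, 0.0863]
ee_rot: [0.109, -3.136, -0.002]
contact_force: [-1.8, 1.0, 3.1]
width: 0.0445
grasp_force: 42.4
```

```bash
python3 - <<'E'
from h import *
st()
E
```

```text
t 27.67 j [ 0.2   0.51 -0.14  0.92  0.    0.13] p [0.6078 0.1231 0.0863] yaw 94.0 F [-1.8  1.   3.1] w 0.0445 gf 42.4
```

Emit:
send_rows(moves=[[0, 0, 0, 0, 0, 0, 0.1], [0, 0, 0, 0, 0, 0, -0.2], [0, 0, 0, 0, 0, 0, -0.4], [0, 0, 0, 0, 0, 0, -0.4], [0, 0, -3, 0, 0, 0, -0.4], [0, 0, -7, 0, 0, 0, -0.4], [0, 0, -11, 0, 0, 0, -1], [0, 0, -14, 0, 0, 0, -1], [3, 4, -14, 0, 0, 0, -1], [6, 8, -14, 0, 0, 0, -1], [10, 12, -14, 0, 0, 0, -1], [12, 16, -14, 0, 0, 0, -1], [15, 20, -14, 0, 0, 0, -1], [15, 20, -14, 0, 0, 0, -1]])

```text
time_s: 28.83
position: [0.4442, 0.312, 0.2258]
ee_rot: [0.106, -3.136, -0.001]
contact_force: [-0.0, 0.2, 0.1]
width: 0.0855
grasp_force: 0.0
```

```bash
python3 - <<'E'
from h import *
st()
im,d=r.get_image("top"); W=cloud("top",d); np.save("top5.npy",W)
c=im[165:275,195:365]; save("c5.png",cv2.resize(c,None,fx=4.7,fy=4.7,interpolation=cv2.INTER_CUBIC))
P=W.reshape(-1,3); c,s=np.cos(YAW),np.sin(YAW)
Q=P[:,:2]-SC; Q=np.c_[c*Q[:,0]+s*Q[:,1]-.078,-s*Q[:,0]+c*Q[:,1]-.04]
for y in(-.08,0,.08):
    m=(abs(Q[:,1]-y)<.035)&(abs(Q[:,0]+.01)<.06)&(P[:,2]>.1015)&(P[:,2]<.12); R=cv2.minAreaRect((Q[m]*1000).astype(np.float32)); print(m.sum(),np.round(R[0],1),np.round(R[1],1),round(R[2],1))
m=(P[:,2]>.115)&(P[:,2]<.145)&(np.hypot(P[:,0]-.4915,P[:,1]-.0325)<.04); print(m.sum(),cv2.minAreaRect((P[m][:,:2]*1000).astype(np.float32)))
E
```

```text
t 28.83 j [ 0.61  0.3  -0.1   1.18  0.    0.54] p [0.4442 0.312  0.2258] yaw 93.9 F [-0.   0.2  0.1] w 0.0855 gf 0.0
296 [-10.9 -83.2] [ 61.2 117.5] 89.6
295 [-11.1   2.7] [ 50.4 117.5] 89.1
303 [-10.   78.4] [ 61.6 119.3] 89.7
74 ((491.0947570800781, 31.94014549255371), (13.271268844604492, 53.98542022705078), 61.4217643737793)
```

View pics/c5.png

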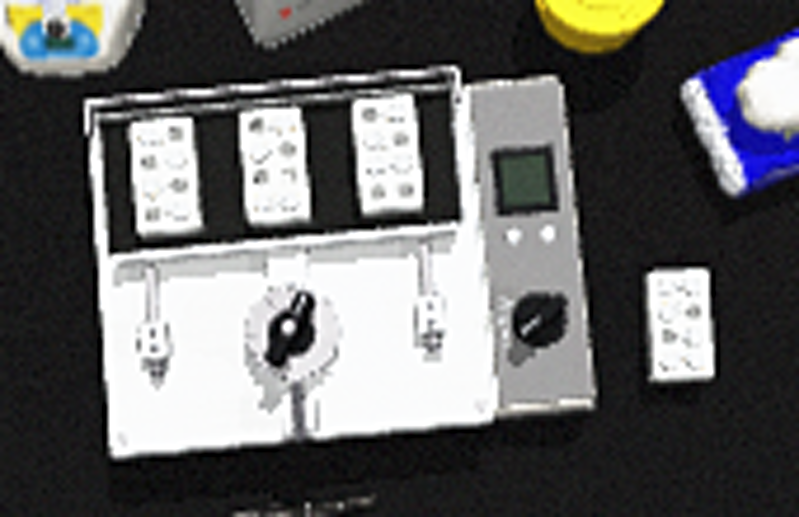

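All three racks stand crosswise in the channel, at crop (165,175), (275,165) and (388,155). The old rack is on the worktop at (680,325), and the knob is still open at (290,328). Now I move to the knob.

```bash
python3 - <<'E'
from h import *
to(.4915,.0325,.2258,-118.6)
E
```

```text
-> [ -3.09 -28.83  -0.19] [ 0.0134  0.0044 -2.5676]
```

Emit:
send_rows(moves=[[-3.1, -28.8, -0.2, 0, 0, -2.57, -1], [-3.1, -28.8, -0.2, 0, 0, -2.57, -1], [-3.1, -28.8, -0.2, 0, 0, -2.57, -1], [-3.1, -28.8, -0.2, 0, 0, -2.57, -1], [-3.1, -28.8, -0.2, 0, 0, -2.57, -1], [-3.1, -28.8, -0.2, 0, 0, -2.57, -1], [-3.1, -28.8, -0.2, 0, 0, -2.57, -1], [-3.1, -28.8, -0.2, 0, 0, -2.57, -1], [-3.1, -28.8, -0.2, 0, 0, -2.57, -1], [-3.1, -28.8, -0.2, 0, 0, -2.57, -1], [-3.1, -28.8, -0.2, 0, 0, -2.57, -1], [-3.1, -28.8, -0.2, 0, 0, -2.57, -1], [-3.1, -28.8, -0.2, 0, 0, -2.57, -1], [-3.1, -28.8, -0.2, 0, 0, -2.57, -1], [-3.1, -28.8, -0.2, 0, 0, -2.57, -1], [-3.1, -28.8, -0.2, 0, 0, -2.57, -1], [-3.1, -28.8, -0.2, 0, 0, -2.57, -1], [-3.1, -28.8, -0.2, 0, 0, -2.57, -1], [-3.1, -28.8, -0.2, 0, 0, -2.57, -1], [-3.1, -28.8, -0.2, 0, 0, -2.57, -1]])

```text
time_s: 30.55
position: [0.4961, 0.0253, 0.2274]
ee_rot: [2.971, -1.016, -0.007]
contact_force: [0.4, -0.8, 0.2]
width: 0.0856
grasp_force: 0.0
```

```bash
python3 - <<'E'
from h import *
st(); to(.4915,.0325,.106,-118.6)
E
```

```text
t 30.55 j [ 0.05  0.22 -0.21  1.15  0.   -2.43] p [0.4961 0.0253 0.2274] yaw -127.8 F [ 0.4 -0.8  0.2] w 0.0856 gf 0.0
-> [-0.76 -0.33 12.14] [ 0.0027  0.0039 -0.1599]
```

Emit:
send_rows(moves=[[-0.7, -0.3, 0, 0, 0, -0.16, -1], [-0.7, -0.3, 0, 0, 0, -0.16, -1], [-0.7, -0.3, 0, 0, 0, -0.16, -1]])

```text
time_s: 30.8
position: [0.4923, 0.0322, 0.2274]
ee_rot: [3.041, -0.784, -0.007]
contact_force: [0.7, -0.1, 0.0]
width: 0.0857
grasp_force: 0.0
```

```bash
python3 - <<'E'
from h import *
st(); to(.4915,.0325,.106,-118.6)
E
```

```text
t 30.8 j [ 0.07  0.21 -0.21  1.15  0.   -2.57] p [0.4923 0.0322 0.2274] yaw -118.9 F [ 0.7 -0.1  0. ] w 0.0857 gf 0.0
-> [-0.04 -0.02 12.14] [ 0.0024  0.0041 -0.0053]
```

Emit:
send_rows(moves=[[0, 0, 4, 0, 0, 0, -1], [0, 0, 8, 0, 0, 0, -1], [0, 0, 10.5, 0, 0, 0, -1], [0, 0, 12.1, 0, 0, 0, -1], [0, 0, 12.1, 0, 0, 0, -1], [0, 0, 12.1, 0, 0, 0, -0.2], [0, 0, 12.1, 0, 0, 0, 0.2], [0, 0, 12.1, 0, 0, 0, 0.4], [0, 0, 12.1, 0, 0, 0, 0.6], [0, 0, 12.1, 0, 0, 0, 1], [0, 0, 12.1, 0, 0, 0, 1], [0, 0, 12.1, 0, 0, 0, 1], [0, 0, 12.1, 0, 0, 0, 1]], grip_force=50)

```text
time_s: 31.88
position: [0.4923, 0.0325, 0.1074]
ee_rot: [3.042, -0.785, -0.005]
contact_force: [-0.9, -0.1, 6.5]
width: 0.0124
grasp_force: 52.5
```

```bash
python3 - <<'E'
from h import *
st()
E
```

```text
t 31.88 j [ 0.07  0.3  -0.43  0.85  0.   -2.57] p [0.4923 0.0325 0.1074] yaw -118.9 F [-0.9 -0.1  6.5] w 0.0124 gf 52.5
```

Well centred. I turn clockwise (positive about tool z).

Emit:
send_rows(moves=[[0, 0, 0, 0, 0, 0.1, 1], [0, 0, 0, 0, 0, 0.2, 1], [0, 0, 0, 0, 0, 0.3, 1], [0, 0, 0, 0, 0, 0.4, 1], [0, 0, 0, 0, 0, 0.5, 1], [0, 0, 0, 0, 0, 0.6, 1], [0, 0, 0, 0, 0, 0.7, 1], [0, 0, 0, 0, 0, 0.8, 1], [0, 0, 0, 0, 0, 0.9, 1], [0, 0, 0, 0, 0, 1.0, 1], [0, 0, 0, 0, 0, 1.1, 1], [0, 0, 0, 0, 0, 1.2, 1], [0, 0, 0, 0, 0, 1.2, 1]])

```text
time_s: 32.97
position: [0.4909, 0.0319, 0.1074]
ee_rot: [2.06, -2.366, -0.004]
contact_force: [-3.3, -1.3, 8.7]
width: 0.0121
grasp_force: 56.2
```

```bash
python3 - <<'E'
from h import *
st(); print(r.read_state()["wrist_torque"])
E
```

```text
t 32.97 j [ 0.07  0.3  -0.43  0.85 -0.   -1.37] p [0.4909 0.0319 0.1074] yaw 172.1 F [-3.3 -1.3  8.7] w 0.0121 gf 56.2
[-0.21498276  0.59636292 -0.05886279]
```

Emit:
send_rows(moves=[[0, 0, 0, 0, 0, 0.1, 1], [0, 0, 0, 0, 0, 0.2, 1], [0, 0, 0, 0, 0, 0.3, 1], [0, 0, 0, 0, 0, 0.4, 1], [0, 0, 0, 0, 0, 0.5, 1], [0, 0, 0, 0, 0, 0.6, 1], [0, 0, 0, 0, 0, 0.7, 1], [0, 0, 0, 0, 0, 0.8, 1], [0, 0, 0, 0, 0, 0.9, 1], [0, 0, 0, 0, 0, 1.0, 1], [0, 0, 0, 0, 0, 1.1, 1], [0, 0, 0, 0, 0, 1.2, 1], [0, 0, 0, 0, 0, 1.2, 1]])

```text
time_s: 34.05
position: [0.4899, 0.033, 0.1075]
ee_rot: [0.365, -3.113, -0.004]
contact_force: [-6.7, 2.1, 10.6]
width: 0.0122
grasp_force: 56.9
```

```bash
python3 - <<'E'
from h import *
st(); print(r.read_state()["wrist_torque"])
E
```

```text
t 34.05 j [ 0.07  0.3  -0.43  0.85  0.   -0.17] p [0.4899 0.033  0.1075] yaw 103.4 F [-6.7  2.1 10.6] w 0.0122 gf 56.9
[ 0.38785064  0.96755906 -0.51445866]
```

Emit:
send_rows(moves=[[0, 0, 0, 0, 0, 0.04, 1], [0, 0, 0, 0, 0, 0.08, 1], [0, 0, 0, 0, 0, 0.12, 1], [0, 0, 0, 0, 0, 0.15, 1], [0, 0, 0, 0, 0, 0.18, 1], [0, 0, 0, 0, 0, 0.2, 1], [0, 0, 0, 0, 0, 0.2, 1], [0, 0, 0, 0, 0, 0.2, 1]])

```text
time_s: 34.72
position: [0.4898, 0.0331, 0.1074]
ee_rot: [0.058, -3.134, -0.003]
contact_force: [-7.3, 1.5, 11.2]
width: 0.0118
grasp_force: 56.6
```

```bash
python3 - <<'E'
from h import *
st(); print(r.read_state()["wrist_torque"],r.read_state()["joint_torque"])
E
```

```text
t 34.72 j [ 0.07  0.3  -0.43  0.85  0.    0.03] p [0.4898 0.0331 0.1074] yaw 92.1 F [-7.3  1.5 11.2] w 0.0118 gf 56.6
[0.38576981 0.93164401 0.06919583] [ -1.24431588 -33.95055771  21.98077083  -2.32949473  -0.71870187
   0.04527732]
```

Emit:
send_rows(moves=[[0, 0, 0, 0, 0, 0.02, 1], [0, 0, 0, 0, 0, 0.04, 1], [0, 0, 0, 0, 0, 0.04, 1], [0, 0, 0, 0, 0, 0.04, 1]])

```text
time_s: 35.05
position: [0.4898, 0.0331, 0.1074]
ee_rot: [-0.003, -3.134, -0.002]
contact_force: [-6.3, 1.7, 11.4]
width: 0.0117
grasp_force: 56.7
```

```bash
python3 - <<'E'
from h import *
st(); print(r.read_state()["wrist_torque"],r.read_state()["joint_torque"])
E
```

```text
t 35.05 j [ 0.07  0.3  -0.43  0.85  0.    0.07] p [0.4898 0.0331 0.1074] yaw 89.9 F [-6.3  1.7 11.4] w 0.0117 gf 56.7
[0.40163627 0.96412462 0.445706  ] [ -1.38170633 -33.96750212  21.96211696  -2.32179075  -0.64438596
   0.42817628]
```

Emit:
send_rows(moves=[[0, 0, 0, 0, 0, -0.03, 1], [0, 0, 0, 0, 0, -0.03, 0.5], [0, 0, 0, 0, 0, -0.03, 0], [0, 0, 0, 0, 0, -0.03, -1], [0, 0, 0, 0, 0, -0.03, -1], [0, 0, 0, 0, 0, -0.03, -1], [0, 0, -4, 0, 0, -0.03, -1], [0, 0, -8, 0, 0, -0.03, -1], [0, 0, -12, 0, 0, -0.03, -1], [2, -4, -13, 0, 0, -0.03, -1], [4, -8, -13, 0, 0, -0.03, -1], [6, -12, -13, 0, 0, -0.03, -1], [6, -16, -13, 0, 0, -0.03, -1], [6, -20, -13, 0, 0, -0.03, -1], [6, -24, -13, 0, 0, -0.03, -1], [6, -28, -13, 0, 0, -0.03, -1], [6, -32, -13, 0, 0, -0.03, -1], [6, -34, -13, 0, 0, -0.03, -1], [6, -34, -13, 0, 0, -0.03, -1]])

```text
time_s: 36.63
position: [0.4311, -0.3122, 0.2362]
ee_rot: [0.033, -3.137, 0.003]
contact_force: [0.6, -0.3, 0.2]
width: 0.0852
grasp_force: 0.0
```

```bash
python3 - <<'E'
from h import *
st()
im,d=r.get_image("top"); W=cloud("top",d)
P=W.reshape(-1,3); c,s=np.cos(YAW),np.sin(YAW)
m=(P[:,2]>.115)&(P[:,2]<.145)&(np.hypot(P[:,0]-.4915,P[:,1]-.0325)<.04); print(m.sum(),cv2.minAreaRect((P[m][:,:2]*1000).astype(np.float32)))
m=(P[:,2]>.088)&(P[:,2]<.115)&(np.hypot(P[:,0]-.4995,P[:,1]+.148)<.035); print(m.sum(),cv2.minAreaRect((P[m][:,:2]*1000).astype(np.float32)),P[m].mean(0))
a=im[170:265,205:325]; a=cv2.resize(a,None,fx=5,fy=5,interpolation=cv2.INTER_CUBIC)
im2,d2=r.get_image("side"); b=cv2.resize(im2[180:275,215:340],None,fx=5,fy=5,interpolation=cv2.INTER_CUBIC)
save("c6.png",a); save("c6s.png",b)
E
```

```text
t 36.63 j [-0.62  0.27 -0.11  1.19 -0.   -0.65] p [ 0.4311 -0.3122  0.2362] yaw 91.2 F [ 0.6 -0.3  0.2] w 0.0852 gf 0.0
74 ((492.00146484375, 31.62746810913086), (53.60085678100586, 13.17009449005127), 1.7196168899536133)
45 ((499.2021789550781, -148.4840545654297), (11.626368522644043, 41.24556350708008), 37.453372955322266) [ 0.49915846 -0.14831111  0.09884485]
```

View pics/c6.png

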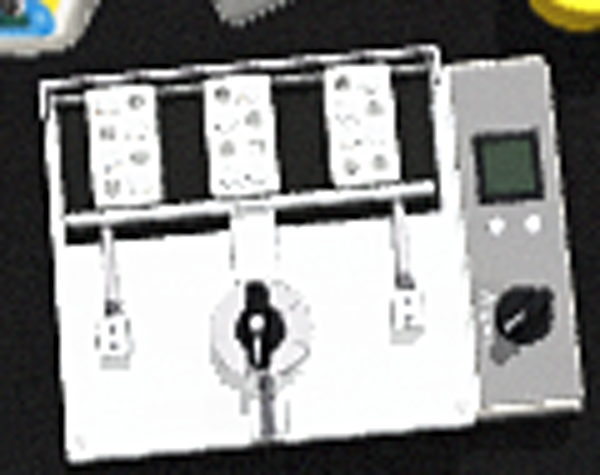

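View pics/c6s.png

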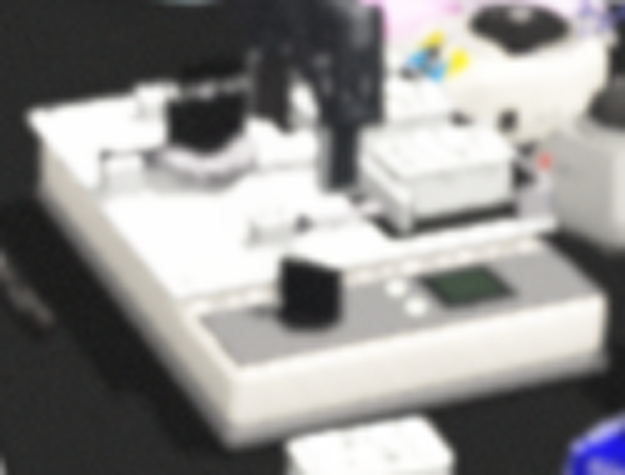

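The bar holds all three racks against the fence. The knob has turned about 2.61 rad, with the white line to the front at (258,350). The pawl's tip is about 1.5 px (5 mm) closer to the disc than in the open picture, so the roller has dropped. The switch bar is at (525,310).

```bash
python3 - <<'E'
from h import *
to(.4990,-.1484,.18,37.5)
E
```

```text
-> [-7.25 15.78  5.6 ] [-0.0015 -0.0058  0.9408]
```

Emit:
send_rows(moves=[[-7.2, 15.8, 0, 0, 0, 0.94, -1], [-7.2, 15.8, 0, 0, 0, 0.94, -1], [-7.2, 15.8, 0, 0, 0, 0.94, -1], [-7.2, 15.8, 0, 0, 0, 0.94, -1], [-7.2, 15.8, 0, 0, 0, 0.94, -1], [-7.2, 15.8, 0, 0, 0, 0.94, -1], [-7.2, 15.8, 3, 0, 0, 0.94, -1], [-7.2, 15.8, 5.6, 0, 0, 0.94, -1], [-7.2, 15.8, 5.6, 0, 0, 0.94, -1], [-7.2, 15.8, 5.6, 0, 0, 0.94, -1], [-7.2, 15.8, 5.6, 0, 0, 0.94, -1], [-7.2, 15.8, 5.6, 0, 0, 0.94, -1]])

```text
time_s: 37.73
position: [0.4997, -0.1476, 0.1823]
ee_rot: [-1.382, -2.82, 0.002]
contact_force: [0.2, 0.0, -0.1]
width: 0.085
grasp_force: 0.0
```

```bash
python3 - <<'E'
from h import *
st(); to(.4990,-.1484,.0745,37.5)
E
```

```text
t 37.73 j [-0.29  0.28 -0.24  1.05 -0.    0.62] p [ 0.4997 -0.1476  0.1823] yaw 37.8 F [ 0.2  0.  -0.1] w 0.085 gf 0.0
-> [-0.03 -0.08 10.78] [-0.0021 -0.0007  0.005 ]
```

Emit:
send_rows(moves=[[0, -0.1, 4, 0, 0, 0, -1], [0, -0.1, 7, 0, 0, 0, -1], [0, -0.1, 9.5, 0, 0, 0, -1], [0, -0.1, 10.8, 0, 0, 0, -1], [0, -0.1, 10.8, 0, 0, 0, -1], [0, -0.1, 10.8, 0, 0, 0, -0.2], [0, -0.1, 10.8, 0, 0, 0, 0.2], [0, -0.1, 10.8, 0, 0, 0, 0.4], [0, -0.1, 10.8, 0, 0, 0, 0.6], [0, -0.1, 10.8, 0, 0, 0, 1], [0, -0.1, 10.8, 0, 0, 0, 1], [0, -0.1, 10.8, 0, 0, 0, 1], [0, -0.1, 10.8, 0, 0, 0, 1]], grip_force=40)

```text
time_s: 38.82
position: [0.4989, -0.1477, 0.0734]
ee_rot: [-1.384, -2.818, -0.001]
contact_force: [3.2, 3.4, 4.5]
width: 0.0112
grasp_force: 43.1
```

```bash
python3 - <<'E'
from h import *
st()
E
```

```text
t 38.82 j [-0.29  0.37 -0.42  0.78  0.    0.62] p [ 0.4989 -0.1477  0.0734] yaw 37.7 F [3.2 3.4 4.5] w 0.0112 gf 43.1
```

Emit:
send_rows(moves=[[0, 0, 0, 0, 0, 0.1, 1], [0, 0, 0, 0, 0, 0.2, 1], [0, 0, 0, 0, 0, 0.3, 1], [0, 0, 0, 0, 0, 0.4, 1], [0, 0, 0, 0, 0, 0.5, 1], [0, 0, 0, 0, 0, 0.6, 1], [0, 0, 0, 0, 0, 0.7, 1], [0, 0, 0, 0, 0, 0.8, 1], [0, 0, 0, 0, 0, 0.9, 1], [0, 0, 0, 0, 0, 1.0, 1], [0, 0, 0, 0, 0, 1.1, 1], [0, 0, 0, 0, 0, 1.17, 1], [0, 0, 0, 0, 0, 1.22, 1], [0, 0, 0, 0, 0, 1.22, 1], [0, 0, 0, 0, 0, 1.22, 1]])

```text
time_s: 40.07
position: [0.4978, -0.1476, 0.0735]
ee_rot: [-2.746, -1.52, 0.004]
contact_force: [0.4, 3.2, 7.7]
width: 0.0111
grasp_force: 48.5
```

```bash
python3 - <<'E'
from h import *
st(); print(r.read_state()["wrist_torque"])
E
```

```text
t 40.07 j [-0.29  0.37 -0.42  0.78 -0.    1.84] p [ 0.4978 -0.1476  0.0735] yaw -32.1 F [0.4 3.2 7.7] w 0.0111 gf 48.5
[ 6.57296930e-01 -2.03831402e-05  8.97057294e-01]
```

A torque of 0.9 N m means it is at the stop. I turn it back, release and retreat.

Emit:
send_rows(moves=[[0, 0, 0, 0, 0, -0.12, 1], [0, 0, 0, 0, 0, -0.24, 1], [0, 0, 0, 0, 0, -0.36, 1], [0, 0, 0, 0, 0, -0.48, 1], [0, 0, 0, 0, 0, -0.6, 1], [0, 0, 0, 0, 0, -0.72, 1], [0, 0, 0, 0, 0, -0.84, 1], [0, 0, 0, 0, 0, -0.96, 1], [0, 0, 0, 0, 0, -1.08, 1], [0, 0, 0, 0, 0, -1.18, 1], [0, 0, 0, 0, 0, -1.2, 0.5], [0, 0, 0, 0, 0, -1.2, 0], [0, 0, 0, 0, 0, -1.2, -1], [0, 0, 0, 0, 0, -1.2, -1], [0, 0, 0, 0, 0, -1.2, -1], [0, 0, 0, 0, 0, -1.2, -1], [0, 0, -4, 0, 0, -1.2, -1], [0, 0, -8, 0, 0, -1.2, -1], [0, 0, -12, 0, 0, -1.2, -1], [0, 0, -15, 0, 0, -1.2, -1]])

```text
time_s: 41.73
position: [0.4985, -0.1485, 0.2256]
ee_rot: [-1.414, -2.804, 0.003]
contact_force: [0.8, -1.2, -0.7]
width: 0.0851
grasp_force: 0.0
```

```bash
python3 - <<'E'
from h import *
st(); to(.36,-.12,.26,37.5)
E
```

```text
t 41.73 j [-0.29  0.26 -0.16  1.16 -0.    0.65] p [ 0.4985 -0.1485  0.2256] yaw 36.5 F [ 0.8 -1.2 -0.7] w 0.0851 gf 0.0
-> [10.53 -9.45 -3.41] [-0.0025 -0.0008 -0.0177]
```

Emit:
send_rows(moves=[[3, -2.5, -3.4, 0, 0, 0, -1], [6, -5, -3.4, 0, 0, 0, -1], [9, -8, -3.4, 0, 0, 0, -1], [10.5, -9.5, -3.4, 0, 0, 0, -1], [10.5, -9.5, -3.4, 0, 0, 0, -1], [10.5, -9.5, -3.4, 0, 0, 0, -1]])

```text
time_s: 42.23
position: [0.3582, -0.1202, 0.2576]
ee_rot: [-1.413, -2.802, 0.003]
contact_force: [-0.2, 0.5, -0.8]
width: 0.0857
grasp_force: 0.0
```

```bash
python3 - <<'E'
from h import *
st()
im,d=r.get_image("top"); W=cloud("top",d); P=W.reshape(-1,3)
m=(P[:,2]>.115)&(P[:,2]<.145)&(np.hypot(P[:,0]-.4915,P[:,1]-.0325)<.04); print(m.sum(),cv2.minAreaRect((P[m][:,:2]*1000).astype(np.float32)))
m=(P[:,2]>.088)&(P[:,2]<.115)&(np.hypot(P[:,0]-.4995,P[:,1]+.148)<.035); print(m.sum(),cv2.minAreaRect((P[m][:,:2]*1000).astype(np.float32)))
save("c7.png",cv2.resize(im[165:275,140:420],None,fx=2.8,fy=2.8,interpolation=cv2.INTER_CUBIC))
E
```

```text
t 42.23 j [-0.32 -0.   -0.38  1.2  -0.    0.61] p [ 0.3582 -0.1202  0.2576] yaw 36.5 F [-0.2  0.5 -0.8] w 0.0857 gf 0.0
75 ((491.77984619140625, 31.770612716674805), (53.440006256103516, 13.321446418762207), 1.6464630365371704)
44 ((499.5021057128906, -148.37518310546875), (10.96603775024414, 41.84715270996094), 37.7956428527832)
```

View pics/c7.png

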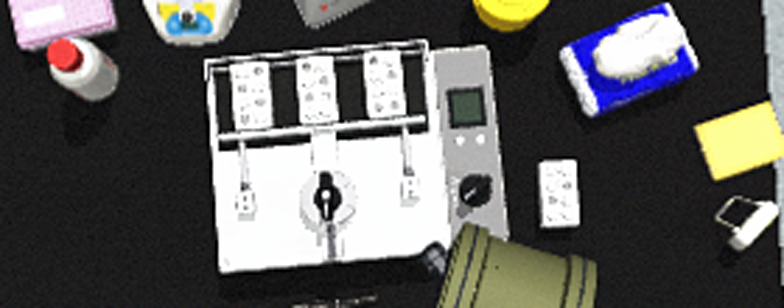

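The three racks are clamped at (252,95), (317,88) and (383,83), and the knob is locked at (327,200). The switch has sprung back to its starting angle at (475,190), the old rack is on the worktop at (558,193), and the bottle and timer are untouched.

```bash
python3 -c "
from rig import r
print(r.sign_off())"
```

```text
the job is handed in; nothing more can be done
None
```

I handed the job in at about 42 s; the verdict was not shown to me. In the last picture the three waiting racks are clamped in the channel, the knob is at its locked angle, the start switch has been run to its stop and has sprung back, and the finished rack stands on the worktop to the right.

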